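# Open the barred parts crate and hold its gate

## Robot

A 7-joint arm with a two-finger parallel gripper is mounted at the origin on the work surface. World frame = base frame: x ahead of the robot, y to its left, z up, the work surface at z = 0. Lengths are in m, angles in rad, forces in N, time in s.
With the tool pointing down it reaches from about 0.4 to 0.85 m from the base axis. Payload 4.5 kg.
Tool frame: the origin (TCP) lies between the finger pads; the fingertips stand 22 mm ahead of it and the grasp point (between the pads) lies 3 mm ahead of it; x points along the fingers, y is the direction in which the jaws open and shut, and the axes are right-handed (so a half turn about x gives the same grasp; the last joint's range is limited). The gripper opens to 88 mm and grips with 3 to 60 N. Pads are 18 mm wide; open, the fingers measure 123 mm over their backs; the gripper's body (75 mm by 187 mm) begins 45 mm behind the grasp point.
Start: joints at [-1.157, 0.689, -0.195, 1.565, 0.157, 0.902, -0.215], TCP at [0.232, 0.58, 0.225] pointing down, gripper open.
Joint ranges: [-3.01, 3.01], [-0.46, 2.08], [-1.47, 1.51], [0.13, 2.56], [-1, 4.14], [0.04, 2.09], [-2.66, 2.66]. Speed limits (rad/s): [2.57, 2.57, 3.14, 3.14, 3.14, 3.14, 3.14].

## Interface

Orientations are given as a unit quaternion [w, x, y, z].
In Python, from workcell import r gives the robot as it stands.
- The arm moves only by the shell command python3 -m jog 'ROWS' [FORCE]. ROWS is JSON, a list of rows, each an object of numbers: "rx", "ry", "rz": the turn, a rotation vector about the world's x, y, z in rad; "x", "y", "z": the shift along the world's x, y, z in cm; "claw": the closure, from -1 (fully open) to 1 (shut). In form: [{"rx": .., "ry": .., "rz": .., "x": .., "y": .., "z": .., "claw": ..}, ...]. A call has 1 to 5 rows; each row is the pose to reach, as a shift and turn from the pose measured when the call began; what a row does not reach only later rows make up. A row lasts 1/12 s, in which the tool goes at most 41.7 mm and 7.16 degrees, less where a joint would pass 70% of its speed; a pose out of reach is approached as far as the arm can. A call with a gripper value outside its range is refused whole. The fingers move at their own pace and stop on an object; FORCE is the grip in N (left out, the last holds). Time passes only in rows, so rows that repeat a pose let the fingers close. It gives the time, the measured TCP pose, the force and the opening at its end, in the units of the state.
- r.state(): the state, without advancing time (a new reading comes with each control period).
- r.read_camera(name): name is "scene" or "top" or "wrist"; returns a dict with "image" (384x512x3 uint8, red, green, blue), "mtx" (3x3 intrinsics, pixels), "view" (4x4, takes a point from world to camera coordinates). Camera axes: x right, y down, z forward; pixel columns grow to the right and rows downward; lengths in m; the calibration is good to about 2 mm. The wrist camera is an equidistant fisheye: a pixel r from the principal point sees the ray r / f radians off the axis. A picture is of the moment at which its call begins. There is no depth.
- r.job_done(): hands the job in, once; it reports no verdict.
The state is a dict: "clock": time; "q": joint angles; "qvel": joint speeds; "effort": joint torques, N m; "ee_pos": TCP position; "ee_rot": TCP orientation; "ft_force": force on the tool from outside, world axes, zero at the start; "torque": the same for the moment, N m; "finger_gap": finger opening in m.
Only numpy, scipy, OpenCV 4.12 (cv2) and the standard library are available. Lean on these libraries where they do the work, as an engineer would, in place of code of your own. Each camera call takes 0.05 s, during which the arm holds its last target. There are 200 camera calls.

## Task

Lift the tin out of the way of the crate's gate and stand it upright on the bench, well clear of the gate's swing. Then squeeze the side catch next to the gate until it is fully home, and after that squeeze the catch on the gate itself and, keeping it squeezed, swing the gate towards the robot past its detent until it stands wide open, at least 70 degrees. Finish while still holding the gate wide open with the gripper (it is sprung and swings back if let go), without tipping the tin or disturbing the jar, the tray or the screwdriver.

Things in the scene. Friction and masses are not known exactly. Their poses are not given: they have to be found in the camera images.
- cage: Low open-topped crate of dark steel bars, 240 (x) by 340 (y) by 108 mm high, fixed to the bench. Origin: centre of its underside; x points from front to back (away from the robot), y to its left, z up. Front plane at x = -110 mm: the gate fills y from 150 to -50 mm of it, a fixed barred panel the rest. Offsets below are in this frame. Highest parts: the catch plates, 165 mm above the bench.
- gate_leaf: The barred gate, 200 mm long, 12 mm thick, top rail 108 mm above the bench, mass about 0.6 kg. Origin on the hinge axis at bench height; with the gate closed its axes are parallel to the crate's, the gate running along its own -y to y = -200 mm. It opens towards the robot, turning clockwise seen from above.
- gate (a joint): Gate angle in rad: 0 shut, grows as it swings open (clockwise from above), stop at 1.5. A spring pulls it shut, 0.2 Nm at 0 to 0.35 Nm at 1.5. A spring detent must be pushed through at 0.55 to 0.9 rad (up to 1 Nm, about 8 N at the catch plates). Let go beyond it, the gate drops back to the detent at about 0.9 rad, not wide open. Wide open is 1.22 rad (70 degrees) or more; 1.3 is good to hold.
- hinge (a point): Point on the gate's vertical hinge axis at the crate's front left, at crate (-110, 150, 108) mm. The gate sweeps a 200 mm radius round it on the robot's side of the crate's front. The tin is well clear when its centre is more than 240 mm from this axis (or left of the crate, beyond crate y = 190 mm).
- side_catch (a joint): Side catch, on the fixed panel beside the gate's free end: of its two upright steel plates the one nearer the gate slides towards the fixed one and draws back a bolt that bars the gate. Value in m: 0 out (barred), 0.014 home (end stop); starts at 0 to 0.003; the gate is free of it above 0.011. Sliding takes about 5 N; it stays where it is left.
- side_grip (a point): Middle of the side catch's plate pair when home, at crate (-110, -126, 145) mm. Plates 8 mm thick along y, 24 mm along x, tops 165 mm above the bench. Fixed outer face at crate y = -140 mm, sliding one's at -98 out, -112 home: 42 mm over both when out, 28 home. Squeeze along crate y, fingertips 125 to 135 mm above the bench (bolts lie beside the plates up to 120 mm).
- grip_catch (a joint): Grip catch, on top of the gate: of its two upright plates the one nearer the free end slides towards the fixed one near the hinge and draws a bolt out of its keeper on the panel. Value in m: 0 out (latched), 0.010 fully squeezed (end stop); the gate is free above 0.0075. A spring of 8 N (out) to 12 N (squeezed) pushes it back out, so keep it squeezed with 20 N or more during the swing.
- gate_grip (a point): Middle of the grip catch's plate pair when squeezed, 132 mm from the hinge axis along the gate, 145 mm above the bench; turns with the gate. Plates sized like the side catch's. Fixed outer face 118 mm from the hinge axis, sliding one's 156 out, 146 squeezed: 38 mm over both when out, 28 squeezed. Squeeze along the gate's length, fingertips 125 to 135 mm above the bench.
- tin: Plain closed metal tin, upright cylinder, 58 mm diameter, 120 mm tall, about 0.3 kg, standing in front of the gate in its swing. Origin: centre of its underside.
- jar: Bystander: low glass jar with a steel cap, 66 mm diameter, 85 mm tall, left of the crate. Origin: centre of its underside.
- tray: Bystander: small open cardboard tray, 90 by 120 by 45 mm, left of the crate. Origin: centre of its underside.
- screwdriver: Bystander: screwdriver lying on the bench to the right of the crate, about 200 mm long. Origin: on its underside, near its middle.
Things that resemble listed ones, but are neither listed nor needed, are in the scene too. What is shaped like the tin but green, pink or turquoise is not meant.

How it is judged:
On the way, in this order (a step that is already met when the one before it is completed fails the run):
1. the tin stands upright on the bench, clear of the gate's swing and let go, the side catch still out and the gate shut ((horizontal distance between tin and hinge above 0.24 m or y of tin in the frame of cage above 0.19 m) and angle between tin's own z axis and vertical below 0.12 rad and height (world z) of tin between -0.008 and 0.008 m and contact force between the fingers and tin below 0.1 N and linear speed of tin below 0.03 m/s and value of joint side_catch below 0.009 m and value of joint gate below 0.05 rad), for 0.2 s.
2. the side catch is squeezed home, the gate still shut and its own catch out (value of joint side_catch above 0.0115 m and value of joint gate below 0.05 rad and value of joint grip_catch below 0.003 m), for 0.1 s.
3. the grip catch is squeezed, the gate still shut (value of joint grip_catch above 0.0075 m and value of joint gate below 0.08 rad and value of joint side_catch above 0.011 m), for 0.05 s.
4. the gate has swung past its detent (value of joint gate above 1 rad), for 0.05 s.
At the end, for the whole second after the job is handed in: The gate stands still at 1.15 rad or more, held by the fingers (more than 1 N), the side catch home (over 11 mm), and the tin stands upright (within 0.12 rad) on the bench, its centre more than 240 mm from the hinge axis or left of the crate beyond crate y = 190 mm (value of joint gate above 1.15 rad and velocity of joint gate between -0.1 and 0.1 rad/s and contact force between the fingers and gate_leaf above 1 N and value of joint side_catch above 0.011 m and (horizontal distance between tin and hinge above 0.24 m or y of tin in the frame of cage above 0.19 m) and angle between tin's own z axis and vertical below 0.12 rad and height (world z) of tin between -0.008 and 0.008 m and linear speed of tin below 0.03 m/s); the arm keeps its last pose, push and grip.
It fails at once if the tin is tipped over (angle between tin's own z axis and vertical above 0.6 rad).
It fails at once if the jar is disturbed (distance of jar from where it was at the start of the episode above 0.03 m).
It fails at once if the tray is disturbed (distance of tray from where it was at the start of the episode above 0.03 m).
It fails at once if the screwdriver is disturbed (distance of screwdriver from where it was at the start of the episode above 0.03 m).
It also fails if it takes over 69 s, if anything falls off the work surface, if the arm or the gripper's body presses on something with over 40 N, if the wrist force passes 120 N, or if a joint passes its speed limit or range.

## Working session

There is one attempt and no reset: what is moved stays moved. The work goes in short steps, Python scripts to look and compute and a shell command to move; the robot and the scene stay as the last step left them, time stands still between calls to the robot, and variables do not carry over. Pictures are saved under pics/ and viewed, on a budget of 10 in all, crops included, one or two more only if the job needs it, and the job is handed in when it is done.

```bash
ls; mkdir -p pics; python3 - <<'E'
from workcell import r
import cv2,numpy as np
s=r.state();print(s)
ims=[]
for n in("scene","top"):
    c=r.read_camera(n);np.savez(f"pics/{n}0.npz",**c);cv2.imwrite(f"pics/{n}0.png",c["image"][:,:,::-1]);print(n,c["mtx"],c["view"])
E
```

```text
pics
{'clock': 0.0, 'q': array([-1.15720416,  0.6899687 , -0.19453879,  1.56635444,  0.15730165,
        0.90250048, -0.21510559]), 'qvel': array([ 1.08355438e-03,  1.44323393e-04,  6.49738415e-05,  4.63867718e-04,
       -2.98077044e-05, -2.75139177e-03,  6.95859001e-04]), 'effort': array([-2.32276670e-04, -5.27565479e+01, -1.26695450e+00, -1.53430277e+01,
       -5.26409259e-02,  6.47666340e-03,  1.78392452e-04]), 'ee_pos': array([0.23149438, 0.57983181, 0.22411746]), 'ee_rot': array([ 0.69432198,  0.13279173,  0.69448227, -0.13408102]), 'ft_force': array([-0.55672344,  0.00364012, -0.7170945 ]), 'torque': array([-0.00723431, -0.04618172, -0.00108501]), 'finger_gap': 0.08836112762387731}
scene [[379.59264126   0.         252.54878975]
 [  0.         379.59264126 193.88982733]
 [  0.           0.           1.        ]] [[-0.78791882  0.61571622 -0.00880161  0.41186193]
 [ 0.5126395   0.6479609  -0.56333597 -0.23790935]
 [-0.341152   -0.44837507 -0.82618104  1.30484531]
 [ 0.          0.          0.          1.        ]]
top [[347.64385444   0.         255.92362906]
 [  0.         347.64385444 195.32457764]
 [  0.           0.           1.        ]] [[-0.00208421 -0.99971507 -0.02377886  0.03603816]
 [-0.98302134  0.0064112  -0.18337924  0.55182622]
 [ 0.18347944  0.02299293 -0.98275461  1.08836868]
 [ 0.          0.          0.          1.        ]]
```

View pics/scene0.png

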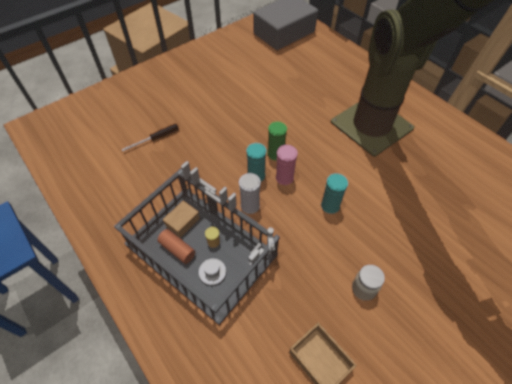

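View pics/top0.png

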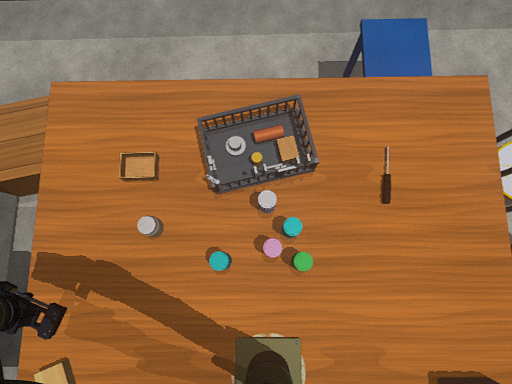

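Top view: crate around (258,143). The tin-like objects are at (267,200) grey, (292,227) turquoise, (219,261) turquoise, (272,248) pink and (303,261) green. The only plain-metal one is the grey (267,200), right in front of the gate; the grey one at (148,226) is the jar, left of the crate. I'll confirm in an enlarged crop.

```bash
python3 - <<'E'
import cv2,numpy as np
t=cv2.imread("pics/top0.png")[85:275,190:325];s=cv2.imread("pics/scene0.png")[110:320,110:360]
a=cv2.resize(t,None,fx=3,fy=3,interpolation=2);b=cv2.resize(s,(400,336),interpolation=2)
o=np.zeros((570,800,3),np.uint8);o[:570,:405]=a[:570];o[:336,405:800]=b[:,:395]
cv2.imwrite("pics/crop1.png",o)
E
```

```text
(no output)
```

View pics/crop1.png

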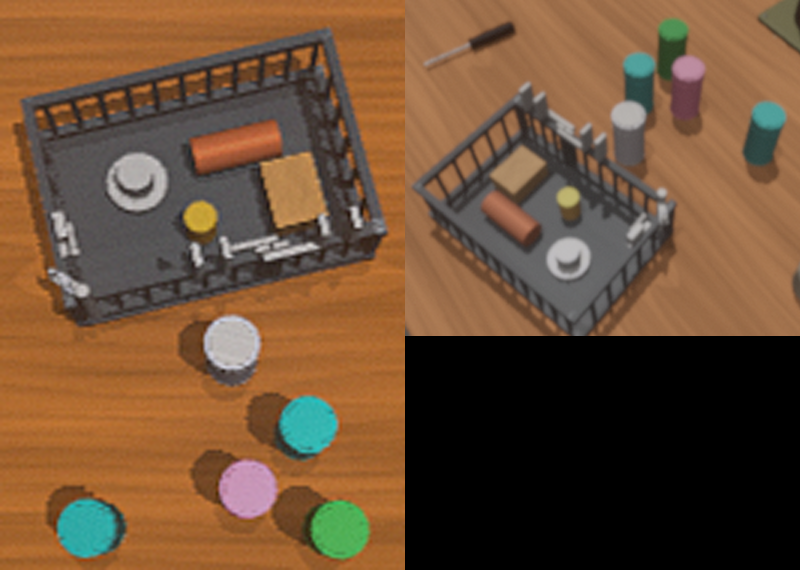

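The crop confirms it: the plain grey tin at top px ≈(267,199), with its decoys coloured. The gate runs along the front edge between catch plates around px (256,169), (265,167), (298,159) and (308,157).

```bash
cat > h.py <<'E'
import numpy as np,cv2
def load(n): return dict(np.load(n))
def ray(c,px,z):
    R=c["view"][:3,:3];t=c["view"][:3,3];o=-R.T@t
    d=R.T@np.linalg.inv(c["mtx"])@np.array([px[0],px[1],1.])
    return o+d*(z-o[2])/d[2]
def proj(c,P):
    p=c["view"]@np.r_[P,1];p=c["mtx"]@p[:3];return p[:2]/p[2]
E
python3 - <<'E'
from h import *
c=load("pics/top0.npz");s=load("pics/scene0.npz")
cr=lambda u,v:(190+(u-1)/3,85+(v-1)/3)
pts=[(cr(23,100),(120,170)),(cr(330,30),(120,-170)),(cr(383,230),(-120,-170))]
W=np.array([ray(c,p,.108)[:2] for p,_ in pts]);L=np.array([l for _,l in pts])/1000
print(W,np.linalg.norm(W[0]-W[1]),np.linalg.norm(W[1]-W[2]))
e=W[1]-W[0]; 
# 2D rigid fit
wm,lm=W.mean(0),L.mean(0);H=(L-lm).T@(W-wm);th=np.arctan2(H[0,1]-H[1,0],H[0,0]+H[1,1])
R=np.array([[np.cos(th),-np.sin(th)],[np.sin(th),np.cos(th)]]);o=wm-R@lm
print("cage",o,th,"res",(W-(L@R.T+o))*1000)
# top discs: hough-free: colour masks
for n,im,box in(("top",c,(185,215,250,285)),):
    hsv=cv2.cvtColor(im["image"],cv2.COLOR_RGB2HSV)
    m=((hsv[...,1]<45)&(hsv[...,2]>150)).astype(np.uint8)
    k,lab,st,ce=cv2.connectedComponentsWithStats(m)
    for i in range(1,k):
        if st[i,4]>5 and 100<ce[i][1]<240:print(n,st[i],ce[i],ray(im,ce[i],.12)[:2],ray(im,ce[i],.165)[:2], R.T@(ray(im,ce[i],.165)[:2]-o))
a=cv2.resize(c["image"][85:275,190:325,::-1],None,fx=3,fy=3,interpolation=2);
b=cv2.resize(s["image"][150:330,110:290,::-1],None,fx=3,fy=3,interpolation=2)
def dot(P,col):
    P=np.r_[R@np.array(P[:2])/1+o,P[2]]
    u,v=proj(c,P);cv2.circle(a,(int((u-190)*3+1),int((v-85)*3+1)),3,col,1)
    u,v=proj(s,P);cv2.circle(b,(int((u-110)*3+1),int((v-150)*3+1)),3,col,1)
for x in(-.12,.12):
    for y in(-.17,.17):dot((x,y,.108),(0,0,255));dot((x,y,0),(255,0,0))
for y in(.032-.004+.0,-.002,-.102,-.136):dot((-.11,y,.165),(0,255,0))
dot((-.11,.15,.108),(0,255,255))
q=np.zeros((570,800,3),np.uint8);q[:,:405]=a[:570];q[:540,405:]=b[:,:395];cv2.imwrite("pics/ov1.png",q)
E
```

```text
[[ 0.79925173  0.22298769]
 [ 0.87639615 -0.11188916]
 [ 0.64933241 -0.1618242 ]] 0.3436477405504387 0.23248967520754876
cage [0.72298279 0.02898266] 0.23315973875879717 res [[-1.20500329  0.87867889]
 [-2.61857122 -3.19817235]
 [ 3.82357451  2.31949345]]
top [497  96  15  38 211] [505.13744076 111.61611374] [ 0.80358509 -0.75758779] [ 0.7838698  -0.72485124] [-0.11493604 -0.74750417]
top [226 136  19  19 231] [235.45021645 144.64935065] [0.70295871 0.09662471] [0.68754921 0.09280958] [-0.01972738  0.07028687]
top [498 144  14  27 272] [505.33455882 157.13235294] [ 0.6541242  -0.73853498] [ 0.64080432 -0.70661369] [-0.24991649 -0.69670442]
top [387 147   2  27  35] [387.22857143 158.4       ] [ 0.65338528 -0.37682571] [ 0.64009702 -0.36038193] [-0.17060679 -0.35967785]
top [307 154   3   7  15] [308. 157.] [ 0.66019098 -0.13129147] [ 0.64661151 -0.12535409] [-0.10996472 -0.13251477]
top [207 156   9  14  41] [211.02439024 161.46341463] [0.64843865 0.17309754] [0.63536206 0.16601015] [-0.05358921  0.15356471]
top [296 156   4   7  13] [297.46153846 159.23076923] [ 0.65324684 -0.098207
[... 755 characters left out ...]
-0.73300873] [ 0.55874393 -0.70132392] [-0.32853421 -0.67259748]
top [208 176  12   8  36] [213.83333333 179.69444444] [0.58953851 0.16304647] [0.57898225 0.15638916] [-0.11066641  0.15723077]
top [258 190  19  18 264] [266.83712121 198.78030303] [ 0.52816966 -0.00142242] [ 0.52023937 -0.00104212] [-0.20419473  0.01763211]
top [ 30 201   7   2   8] [ 33.25 201.75] [0.52334172 0.72608599] [0.51561802 0.69533628] [-0.04779078  0.69623511]
top [507 212   5  22  79] [509.55696203 221.37974684] [ 0.45515978 -0.72475188] [ 0.45035357 -0.69342037] [-0.43216552 -0.63986389]
top [137 216  18  18 247] [145.70850202 224.74089069] [0.45000718 0.36887994] [0.44542145 0.35341503] [-0.19508981  0.37978497]
```

View pics/ov1.png

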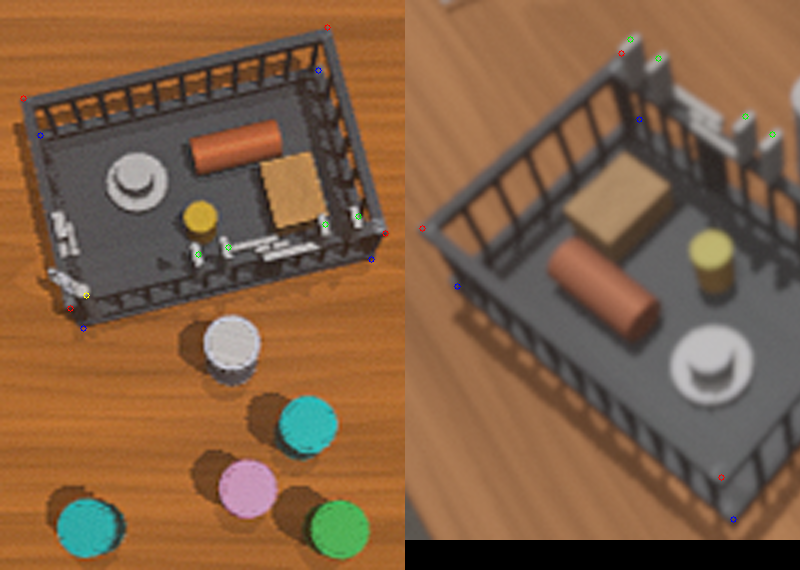

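Overlay: red rim dots land on the rim to about 1 px (back-right a little high) and green plate dots hit the plate tops to 1–2 px. The plate centroids call for about +3 mm in crate y, yaw 0.225. I refine with the plates and plan the tin grasp.

```bash
cat >> h.py <<'E'
from scipy.spatial.transform import Rotation as Ro
def T(s):
    q=s["ee_rot"];return Ro.from_quat([q[1],q[2],q[3],q[0]])
def down(yaw): # tool x down, tool y heading yaw (axis +-)
    y=np.array([np.cos(yaw),np.sin(yaw),0]);x=np.array([0,0,-1.]);return Ro.from_matrix(np.c_[x,y,np.cross(x,y)])
def report(tgt=None,yaw=None):
    from workcell import r
    s=r.state();R=T(s);print("t",round(s["clock"],2),"p",s["ee_pos"].round(4),"yaw",np.arctan2(*R.as_matrix()[[1,0],1]).round(3),"q",s["q"].round(2),"F",s["ft_force"].round(1),"gap",round(s["finger_gap"],4))
    if yaw is not None:print("rot",(down(yaw)*R.inv()).as_rotvec().round(3))
    if tgt is not None:print("d cm",((np.array(tgt)-s["ee_pos"])*100).round(2))
    return s
YAW=.225;CO=np.array([.723,.032])
def cage(x,y): 
    c,s=np.cos(YAW),np.sin(YAW);return CO+np.array([c*x-s*y,s*x+c*y])
E
python3 - <<'E'
from h import *
c=load("pics/top0.npz")
F=[((308,157),-.136),((254.87,169.07),.028)]
W=np.array([ray(c,p,.165)[:2] for p,_ in F]);d=W[1]-W[0];yaw=np.arctan2(-d[0],d[1])
C=lambda y:np.array([[np.cos(yaw),-np.sin(yaw)],[np.sin(yaw),np.cos(yaw)]])@[-.11,y]
print(yaw,np.linalg.norm(d),W-[C(-.136),C(.028)],"hinge",cage(-.11,.15))
for p in((292,227),(219,261),(272,248),(303,261),(145.7,224.7)):print(p,ray(c,p,.12)[:2].round(3))
report((.528,-.0014,.224),np.pi/2+.225);report(None,-np.pi/2+.225)
E
```

```text
0.22210974314752313 0.16336798517244258 [[0.72395017 0.03153674]
 [0.7240894  0.03092025]] hinge [0.58230669 0.15367742]
(292, 227) [ 0.441 -0.077]
(219, 261) [0.341 0.143]
(272, 248) [ 0.379 -0.016]
(303, 261) [ 0.34  -0.107]
(145.7, 224.7) [0.45  0.369]
t 0.1 p [0.2315 0.5799 0.2242] yaw 1.191 q [-1.16  0.69 -0.19  1.57  0.16  0.9  -0.22] F [-0.6  0.5 -0.1] gap 0.0885
rot [0.002 0.    0.605]
d cm [ 2.965e+01 -5.813e+01 -2.000e-02]
t 0.1 p [0.2315 0.5799 0.2242] yaw 1.191 q [-1.16  0.69 -0.19  1.57  0.16  0.9  -0.22] F [-0.6  0.5 -0.1] gap 0.0885
rot [ 0.000e+00 -2.000e-03 -2.537e+00]
```

```bash
python3 -m jog '[{"rx":0,"ry":0,"rz":0.12,"x":2.1,"y":-4,"z":1,"claw":-1},{"rx":0,"ry":0,"rz":0.24,"x":4.2,"y":-8,"z":2,"claw":-1},{"rx":0,"ry":0,"rz":0.36,"x":5,"y":-10.5,"z":3,"claw":-1},{"rx":0,"ry":0,"rz":0.48,"x":7,"y":-14,"z":3.5,"claw":-1},{"rx":0,"ry":0,"rz":0.6,"x":9,"y":-18,"z":3.5,"claw":-1}]'; python3 -m jog '[{"rz":0.1,"x":10,"y":-20,"z":0,"claw":-1},{"rz":0.1,"x":10,"y":-20,"z":0,"claw":-1},{"rz":0.1,"x":10,"y":-20,"z":0,"claw":-1},{"rz":0.1,"x":10,"y":-20,"z":0,"claw":-1},{"rz":0.1,"x":10,"y":-20,"z":0,"claw":-1}]'
python3 -c "
from h import *
report((.528,-.0014,.26),np.pi/2+.225)"
```

```text
clock: 0.52
ee_pos: [0.3208, 0.402, 0.2601]
ee_rot: [0.703, -0.08, 0.702, 0.08]
ft_force: [1.0, 0.6, -0.6]
finger_gap: 0.0876
t 0.52 p [0.3208 0.402  0.2601] yaw 1.798 q [-0.73  0.52 -0.41  1.85  0.27  0.83  0.53] F [ 1.   0.6 -0.6] gap 0.0876
rot [-0.     0.002 -0.003]
d cm [ 2.072e+01 -4.034e+01 -1.000e-02]invalid input at $[0]: expected keys rx, ry, rz, x, y, z, claw
```

```bash
python3 -m jog '[{"rx":0,"ry":0,"rz":0,"x":10,"y":-20,"z":0,"claw":-1},{"rx":0,"ry":0,"rz":0,"x":10,"y":-20,"z":0,"claw":-1},{"rx":0,"ry":0,"rz":0,"x":10,"y":-20,"z":0,"claw":-1},{"rx":0,"ry":0,"rz":0,"x":10,"y":-20,"z":0,"claw":-1},{"rx":0,"ry":0,"rz":0,"x":10,"y":-20,"z":0,"claw":-1}]'; python3 -m jog '[{"rx":0,"ry":0,"rz":0,"x":10.5,"y":-20,"z":0,"claw":-1},{"rx":0,"ry":0,"rz":0,"x":10.5,"y":-20,"z":0,"claw":-1},{"rx":0,"ry":0,"rz":0,"x":10.5,"y":-20,"z":0,"claw":-1},{"rx":0,"ry":0,"rz":0,"x":10.5,"y":-20,"z":0,"claw":-1},{"rx":0,"ry":0,"rz":0,"x":10.5,"y":-20,"z":0,"claw":-1}]'
python3 -c "
from h import *
report((.528,-.0014,.26),np.pi/2+.225)
from workcell import r
c=r.read_camera('wrist');np.savez('pics/w1.npz',**c);print(c['mtx'],c['view'].round(3))
cv2.imwrite('pics/w1.png',c['image'][:,:,::-1])"
```

```text
clock: 0.93
ee_pos: [0.4139, 0.2143, 0.2599]
ee_rot: [0.703, -0.08, 0.702, 0.08]
ft_force: [0.3, 0.1, -0.5]
finger_gap: 0.0882
clock: 1.35
ee_pos: [0.5102, 0.0295, 0.2598]
ee_rot: [0.703, -0.08, 0.702, 0.08]
ft_force: [0.9, 0.5, 0.7]
finger_gap: 0.0881
t 1.35 p [0.5102 0.0295 0.2598] yaw 1.798 q [ 0.12  0.51 -0.42  1.85  0.28  0.83  1.36] F [0.9 0.5 0.7] gap 0.0881
rot [ 0.     0.001 -0.002]
d cm [ 1.78 -3.09  0.02]
[[297.31863964   0.         251.40457063]
 [  0.         297.31863964 193.19371646]
 [  0.           0.           1.        ]] [[-0.225  0.974 -0.     0.086]
 [ 0.934  0.216  0.284 -0.531]
 [ 0.276  0.064 -0.959  0.28 ]
 [ 0.     0.     0.     1.   ]]
```

View pics/w1.png

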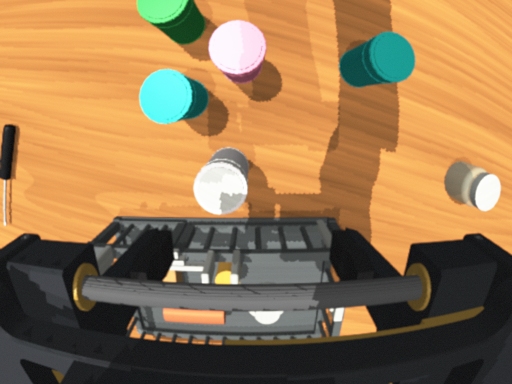

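Wrist view: tin lid at ≈(221,188), decoys turquoise (172,96), pink (237,48), green (170,10), turquoise (385,58) and jar (480,188); crate front at row ≈225. I check the tin position from this view.

```bash
cat >> h.py <<'E'
def fray(c,px,z):
    K=c["mtx"];a=np.array([px[0]-K[0,2],px[1]-K[1,2]])/K[0,0];r=np.linalg.norm(a)
    d=np.r_[a/r*np.sin(r),np.cos(r)];R=c["view"][:3,:3];o=-R.T@c["view"][:3,3];d=R.T@d
    return o+d*(z-o[2])/d[2]
E
python3 - <<'E'
from h import *
c=load("pics/w1.npz");h=cv2.cvtColor(c["image"],cv2.COLOR_RGB2HSV)
m=((h[...,1]<40)&(h[...,2]>150)).astype(np.uint8);m[215:]=0
k,l,st,ce=cv2.connectedComponentsWithStats(m)
for i in range(1,k):
    if st[i,4]>100:print(st[i],ce[i],fray(c,ce[i],.12),fray(c,ce[i],.085))
report((.528,-.0014,.09))
E
```

```text
[ 209   20   56   54 2235] [235.76868009  46.21118568] [ 0.3808437  -0.01614928  0.12      ] [ 0.3740864  -0.01956719  0.085     ]
[ 194  158   54   56 2272] [220.02508803 186.5528169 ] [ 0.52515842 -0.00063937  0.12      ] [ 0.535289  -0.0022423  0.085    ]
[475 174  25  37 719] [487.03198887 191.97218359] [0.45201223 0.3403525  0.12      ] [0.45358316 0.37865285 0.085     ]
t 1.4 p [0.5142 0.0189 0.2592] yaw 1.785 q [ 0.13  0.52 -0.41  1.85  0.28  0.83  1.37] F [ 3.4 -6.2  0. ] gap 0.0881
d cm [  1.38  -2.03 -16.92]
```

```bash
python3 -m jog '[{"rx":0,"ry":0,"rz":0.01,"x":1.3,"y":-2,"z":0,"claw":-1},{"rx":0,"ry":0,"rz":0.01,"x":1.3,"y":-2,"z":0,"claw":-1},{"rx":0,"ry":0,"rz":0.01,"x":1.3,"y":-2,"z":-3,"claw":-1},{"rx":0,"ry":0,"rz":0.01,"x":1.3,"y":-2,"z":-7,"claw":-1},{"rx":0,"ry":0,"rz":0.01,"x":1.3,"y":-2,"z":-10,"claw":-1}]'; python3 -c "
from h import *
report((.527,-.001,.085),np.pi/2+.225)"
```

```text
clock: 1.82
ee_pos: [0.5266, -0.0013, 0.1575]
ee_rot: [0.704, -0.081, 0.702, 0.076]
ft_force: [0.1, -0.9, 0.0]
finger_gap: 0.0881
t 1.82 p [ 0.5266 -0.0013  0.1575] yaw 1.794 q [ 0.12  0.67 -0.34  1.93  0.39  0.6   1.32] F [ 0.1 -0.9  0. ] gap 0.0881
rot [0.007 0.003 0.002]
d cm [ 0.04  0.03 -7.25]
```

```bash
python3 -m jog '[{"rx":0,"ry":0,"rz":0,"x":0,"y":0,"z":-3,"claw":-1},{"rx":0,"ry":0,"rz":0,"x":0,"y":0,"z":-6.8,"claw":-1},{"rx":0,"ry":0,"rz":0,"x":0,"y":0,"z":-6.8,"claw":-1},{"rx":0,"ry":0,"rz":0,"x":0,"y":0,"z":-6.8,"claw":1},{"rx":0,"ry":0,"rz":0,"x":0,"y":0,"z":-6.8,"claw":1}]' 25;  python3 -m jog '[{"rx":0,"ry":0,"rz":0,"x":0,"y":0,"z":0,"claw":1},{"rx":0,"ry":0,"rz":0,"x":0,"y":0,"z":0,"claw":1},{"rx":0,"ry":0,"rz":0,"x":0,"y":0,"z":0,"claw":1},{"rx":0,"ry":0,"rz":0,"x":0,"y":0,"z":2,"claw":1},{"rx":0,"ry":0,"rz":0,"x":0,"y":0,"z":4,"claw":1}]'; python3 -c "
from h import *
report((.52,-.2,.17))"
```

```text
clock: 2.23
ee_pos: [0.5274, -0.0009, 0.0908]
ee_rot: [0.704, -0.081, 0.701, 0.076]
ft_force: [0.3, -0.2, 1.5]
finger_gap: 0.0766
clock: 2.65
ee_pos: [0.5265, -0.0011, 0.1314]
ee_rot: [0.703, -0.082, 0.702, 0.076]
ft_force: [0.3, -0.2, -2.0]
finger_gap: 0.0573
t 2.65 p [ 0.5265 -0.0011  0.1314] yaw 1.794 q [ 0.1   0.71 -0.31  1.95  0.42  0.54  1.29] F [ 0.3 -0.2 -2. ] gap 0.0573
d cm [ -0.65 -19.89   3.86]
```

```bash
python3 -m jog '[{"rx":0,"ry":0,"rz":0,"x":0,"y":-2,"z":1.5,"claw":1},{"rx":0,"ry":0,"rz":0,"x":0,"y":-5,"z":3,"claw":1},{"rx":0,"ry":0,"rz":0,"x":0,"y":-9,"z":3,"claw":1},{"rx":0,"ry":0,"rz":0,"x":-0.3,"y":-13,"z":3,"claw":1},{"rx":0,"ry":0,"rz":0,"x":-0.6,"y":-16,"z":3,"claw":1}]' 25;  python3 -m jog '[{"rx":0,"ry":0,"rz":0,"x":0,"y":-3,"z":0,"claw":1},{"rx":0,"ry":0,"rz":0,"x":0,"y":-4.5,"z":0,"claw":1},{"rx":0,"ry":0,"rz":0,"x":0,"y":-4.5,"z":0,"claw":1},{"rx":0,"ry":0,"rz":0,"x":0,"y":-4.5,"z":-2,"claw":1},{"rx":0,"ry":0,"rz":0,"x":0,"y":-4.5,"z":-4,"claw":1}]'; python3 -c "
from h import *
report((.52,-.2,.0905),np.pi/2+.225)"
```

```text
clock: 3.07
ee_pos: [0.5198, -0.1655, 0.1624]
ee_rot: [0.704, -0.081, 0.702, 0.074]
ft_force: [0.1, -0.5, -2.3]
finger_gap: 0.0572
clock: 3.48
ee_pos: [0.521, -0.2103, 0.1235]
ee_rot: [0.705, -0.081, 0.701, 0.074]
ft_force: [1.1, -0.5, -2.7]
finger_gap: 0.0578
t 3.48 p [ 0.521  -0.2103  0.1235] yaw 1.791 q [ 0.51  0.76 -0.36  1.86  0.46  0.6   1.65] F [ 1.1 -0.5 -2.7] gap 0.0578
rot [0.01  0.008 0.005]
d cm [-0.1   1.03 -3.3 ]
```

Lower slowly with a tilt correction and check contact.

```bash
python3 -m jog '[{"rx":0.01,"ry":0.008,"rz":0,"x":0,"y":0,"z":-1.5,"claw":1},{"rx":0.01,"ry":0.008,"rz":0,"x":0,"y":0,"z":-2.6,"claw":1},{"rx":0.01,"ry":0.008,"rz":0,"x":0,"y":0,"z":-3.1,"claw":1},{"rx":0.01,"ry":0.008,"rz":0,"x":0,"y":0,"z":-3.2,"claw":1},{"rx":0.01,"ry":0.008,"rz":0,"x":0,"y":0,"z":-3.3,"claw":1}]';python3 -m jog '[{"rx":0,"ry":0,"rz":0,"x":0,"y":0,"z":0,"claw":1},{"rx":0,"ry":0,"rz":0,"x":0,"y":0,"z":0,"claw":1}]'; python3 -c "
from h import *
report((.52,-.2,.0905),np.pi/2+.225)"
```

```text
clock: 3.9
ee_pos: [0.5211, -0.2084, 0.0926]
ee_rot: [0.703, -0.078, 0.703, 0.078]
ft_force: [-5.7, 4.4, 21.4]
finger_gap: 0.0574
clock: 4.07
ee_pos: [0.522, -0.2075, 0.0938]
ee_rot: [0.703, -0.079, 0.702, 0.079]
ft_force: [0.6, -0.8, -2.9]
finger_gap: 0.0575
t 4.07 p [ 0.522  -0.2075  0.0938] yaw 1.794 q [ 0.49  0.81 -0.34  1.86  0.48  0.54  1.63] F [ 0.6 -0.8 -2.9] gap 0.0575
rot [-0.     0.002  0.002]
d cm [-0.2   0.75 -0.33]
```

```bash
python3 -m jog '[{"rx":0,"ry":0,"rz":0,"x":0,"y":0,"z":-0.05,"claw":1},{"rx":0,"ry":0,"rz":0,"x":0,"y":0,"z":-0.1,"claw":1},{"rx":0,"ry":0,"rz":0,"x":0,"y":0,"z":-0.12,"claw":1},{"rx":0,"ry":0,"rz":0,"x":0,"y":0,"z":-0.12,"claw":1}]';python3 -m jog '[{"rx":0,"ry":0,"rz":0,"x":0,"y":0,"z":0,"claw":-1},{"rx":0,"ry":0,"rz":0,"x":0,"y":0,"z":0,"claw":-1},{"rx":0,"ry":0,"rz":0,"x":0,"y":0,"z":0,"claw":-1},{"rx":0,"ry":0,"rz":0,"x":0,"y":0,"z":0,"claw":-1},{"rx":0,"ry":0,"rz":0,"x":0,"y":0,"z":0,"claw":-1}]'; python3 -m jog '[{"rx":0,"ry":0,"rz":0,"x":0,"y":0,"z":3,"claw":-1},{"rx":0,"ry":0,"rz":0,"x":0,"y":0,"z":7,"claw":-1},{"rx":0,"ry":0,"rz":0,"x":0,"y":0,"z":11,"claw":-1},{"rx":0,"ry":0,"rz":0,"x":0,"y":0,"z":14,"claw":-1},{"rx":0,"ry":0,"rz":0,"x":0,"y":0,"z":14,"claw":-1}]'; python3 -c "
from h import *
p=cage(-.11,-.119);print(p)
report((*p,.23),np.pi/2+.225)"
```

```text
clock: 4.4
ee_pos: [0.522, -0.2074, 0.0926]
ee_rot: [0.703, -0.079, 0.702, 0.079]
ft_force: [-0.3, 0.4, 0.1]
finger_gap: 0.0573
clock: 4.82
ee_pos: [0.5221, -0.2075, 0.0926]
ee_rot: [0.704, -0.079, 0.702, 0.079]
ft_force: [-0.8, 1.1, -0.3]
finger_gap: 0.0877
clock: 5.23
ee_pos: [0.526, -0.2081, 0.2388]
ee_rot: [0.707, -0.08, 0.698, 0.077]
ft_force: [-0.0, 0.4, -1.9]
finger_gap: 0.0882
[ 0.64232231 -0.1085422 ]
t 5.23 p [ 0.526  -0.2081  0.2388] yaw 1.793 q [ 0.57  0.61 -0.46  1.74  0.35  0.86  1.75] F [-0.   0.4 -1.9] gap 0.0882
rot [0.003 0.014 0.002]
d cm [11.63  9.95 -0.88]
```

```bash
python3 -m jog '[{"rx":0.003,"ry":0.014,"rz":0,"x":3,"y":2.3,"z":0,"claw":-1},{"rx":0.003,"ry":0.014,"rz":0,"x":6,"y":4.6,"z":0,"claw":-1},{"rx":0.003,"ry":0.014,"rz":0,"x":9,"y":7,"z":0,"claw":-1},{"rx":0.003,"ry":0.014,"rz":0,"x":11.8,"y":9.3,"z":0,"claw":-1},{"rx":0.003,"ry":0.014,"rz":0,"x":11.8,"y":9.3,"z":0,"claw":-1}]'; python3 -m jog '[{"rx":0,"ry":0,"rz":0,"x":0,"y":0,"z":0,"claw":-1},{"rx":0,"ry":0,"rz":0,"x":0,"y":0,"z":0,"claw":-1}]'; python3 -c "
from h import *
p=cage(-.11,-.126);print(p)
report((*p,.153),np.pi/2+.225)
from workcell import r
c=r.read_camera('top');cv2.imwrite('pics/t2.png',cv2.resize(c['image'][100:290,180:410,::-1],None,fx=2,fy=2))
d=r.read_camera('wrist');np.savez('pics/w2.npz',**d);cv2.imwrite('pics/w2.png',np.hstack([cv2.resize(c['image'][100:290,240:380,::-1],(283,384)),d['image'][:,:,::-1]]))"
```

```text
clock: 5.65
ee_pos: [0.6488, -0.1061, 0.2384]
ee_rot: [0.704, -0.079, 0.7, 0.084]
ft_force: [0.6, 0.7, -0.1]
finger_gap: 0.0884
clock: 5.82
ee_pos: [0.6488, -0.1046, 0.2375]
ee_rot: [0.704, -0.08, 0.701, 0.085]
ft_force: [-0.1, 0.6, -0.2]
finger_gap: 0.088
[ 0.64388405 -0.11536576]
t 5.82 p [ 0.6488 -0.1046  0.2375] yaw 1.804 q [ 0.32  0.74 -0.44  1.44  0.33  1.03  1.61] F [-0.1  0.6 -0.2] gap 0.088
rot [-0.008  0.004 -0.008]
d cm [-0.49 -1.07 -8.45]
```

View pics/w2.png

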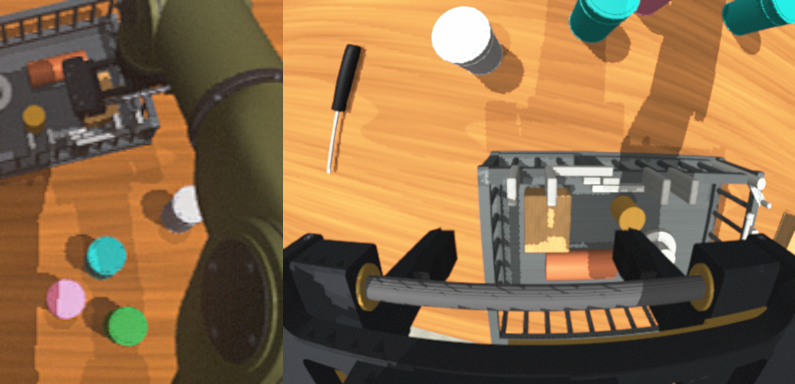

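The tin stands upright, lid at wrist px (180,35); side plates at (229,190) and (268,192), grip plates around (382,192) and (412,187). I check predicted plate tops against this view numerically.

```bash
python3 - <<'E'
from h import *
c=load("pics/w2.npz");K=c["mtx"]
def fp(P):
    p=(c["view"]@np.r_[P,1])[:3];t=np.arctan2(np.hypot(*p[:2]),p[2]);return K[:2,2]+K[0,0]*t*p[:2]/np.hypot(*p[:2])
for n,y in(("side fixed",-.136),("side slide out",-.102),("grip slide",-.002),("grip fixed",.028)):
    print(n,[fp(np.r_[cage(x,y),.165]).round(0) for x in(-.122,-.098)],fp(np.r_[cage(-.098,y),.125]).round(0))
h=cv2.cvtColor(c["image"],cv2.COLOR_RGB2HSV);m=((h[...,1]<45)&(h[...,2]>150)).astype(np.uint8);m[:165]=0;m[225:]=0
k,l,st,ce=cv2.connectedComponentsWithStats(m)
for i in range(1,k):
    if st[i,4]>30:print(st[i],ce[i].round(1))
E
```

```text
side fixed [array([228., 177.]), array([229., 205.])] [232. 191.]
side slide out [array([271., 177.]), array([270., 205.])] [267. 192.]
grip slide [array([385., 179.]), array([382., 205.])] [366. 192.]
grip fixed [array([414., 179.]), array([410., 205.])] [392. 192.]
[270 166  67  27 991] [309.6 177.1]
[195 170  11  15  89] [201.1 175.8]
[468 175  14  31 222] [475.6 190.1]
[223 178  10  23 200] [227.9 188.2]
[264 178  10  28 267] [268.4 191.2]
[379 180   8  25 150] [382.5 192. ]
[407 181   9  23 137] [411.1 191.9]
[350 187  11   5  40] [355.7 189.4]
[463 213  10  12  84] [466.9 218.7]
```

Predictions match to about 1 px. Now align over the side catch, then descend.

```bash
python3 -m jog '[{"rx":-0.008,"ry":0.004,"rz":-0.008,"x":-0.4,"y":-1,"z":0,"claw":-1},{"rx":-0.008,"ry":0.004,"rz":-0.008,"x":-0.5,"y":-1.1,"z":-1,"claw":-1},{"rx":-0.008,"ry":0.004,"rz":-0.008,"x":-0.5,"y":-1.1,"z":-3,"claw":-1},{"rx":-0.008,"ry":0.004,"rz":-0.008,"x":-0.5,"y":-1.1,"z":-4,"claw":-1},{"rx":-0.008,"ry":0.004,"rz":-0.008,"x":-0.5,"y":-1.1,"z":-4,"claw":-1}]'; python3 -c "
from h import *
p=cage(-.11,-.126);print(p)
report((*p,.153),np.pi/2+.225)"
```

```text
clock: 6.33
ee_pos: [0.6403, -0.1195, 0.1949]
ee_rot: [0.7, -0.079, 0.705, 0.078]
ft_force: [-0.1, 0.7, -0.6]
finger_gap: 0.0877
[ 0.64388405 -0.11536576]
t 6.33 p [ 0.6403 -0.1195  0.1949] yaw 1.792 q [ 0.33  0.78 -0.42  1.5   0.36  0.95  1.6 ] F [-0.1  0.7 -0.6] gap 0.0877
rot [ 0.002 -0.007  0.004]
d cm [ 0.36  0.42 -4.19]
```

```bash
python3 -m jog '[{"rx":0.002,"ry":-0.007,"rz":0.004,"x":0.3,"y":0.3,"z":-1,"claw":-1},{"rx":0.002,"ry":-0.007,"rz":0.004,"x":0.3,"y":0.3,"z":-2.5,"claw":-1},{"rx":0.002,"ry":-0.007,"rz":0.004,"x":0.3,"y":0.3,"z":-4,"claw":-1},{"rx":0.002,"ry":-0.007,"rz":0.004,"x":0.3,"y":0.3,"z":-4.1,"claw":-1},{"rx":0.002,"ry":-0.007,"rz":0.004,"x":0.3,"y":0.3,"z":-4.1,"claw":-1}]'; python3 -c "
from h import *
p=cage(-.11,-.126);print(p)
report((*p,.153),np.pi/2+.225)"
```

```text
clock: 6.75
ee_pos: [0.6427, -0.1168, 0.1536]
ee_rot: [0.702, -0.079, 0.703, 0.079]
ft_force: [-0.6, 0.3, 0.5]
finger_gap: 0.0882
[ 0.64388405 -0.11536576]
t 6.75 p [ 0.6427 -0.1168  0.1536] yaw 1.796 q [ 0.32  0.83 -0.4   1.53  0.39  0.86  1.57] F [-0.6  0.3  0.5] gap 0.0882
rot [ 0.    -0.001  0.   ]
d cm [ 0.11  0.15 -0.06]
```

```bash
python3 -m jog '[{"rx":0,"ry":0,"rz":0,"x":0.1,"y":0.1,"z":0,"claw":0},{"rx":0,"ry":0,"rz":0,"x":0.1,"y":0.1,"z":0,"claw":0},{"rx":0,"ry":0,"rz":0,"x":0.1,"y":0.1,"z":0,"claw":1},{"rx":0,"ry":0,"rz":0,"x":0.1,"y":0.1,"z":0,"claw":1},{"rx":0,"ry":0,"rz":0,"x":0.1,"y":0.1,"z":0,"claw":1}]' 20;python3 -m jog '[{"rx":0,"ry":0,"rz":0,"x":0,"y":0,"z":0,"claw":1},{"rx":0,"ry":0,"rz":0,"x":0,"y":0,"z":0,"claw":1},{"rx":0,"ry":0,"rz":0,"x":0,"y":0,"z":0,"claw":1},{"rx":0,"ry":0,"rz":0,"x":0,"y":0,"z":0,"claw":1},{"rx":0,"ry":0,"rz":0,"x":0,"y":0,"z":0,"claw":1}]';python3 -c "
from h import *
p=cage(-.11,-.126);print(p)
report((*p,.153),np.pi/2+.225)"
```

```text
clock: 7.17
ee_pos: [0.644, -0.1159, 0.1541]
ee_rot: [0.702, -0.079, 0.703, 0.079]
ft_force: [0.3, -0.1, -0.1]
finger_gap: 0.0569
clock: 7.58
ee_pos: [0.644, -0.1159, 0.1541]
ee_rot: [0.702, -0.079, 0.703, 0.079]
ft_force: [0.1, -0.0, 0.3]
finger_gap: 0.0233
[ 0.64388405 -0.11536576]
t 7.58 p [ 0.644  -0.1159  0.1541] yaw 1.796 q [ 0.32  0.83 -0.4   1.53  0.39  0.86  1.57] F [ 0.1 -0.   0.3] gap 0.0233
rot [ 0.    -0.001  0.   ]
d cm [-0.01  0.05 -0.11]
```

Gap 23 mm is below the 28 mm expected at home; something is off, so I look before acting.

```bash
python3 -c "
from h import *
from workcell import r
d=r.read_camera('wrist');c=r.read_camera('scene');t=r.read_camera('top');report()
np.savez('pics/w3.npz',**d);np.savez('pics/s3.npz',**c)
a=cv2.resize(c['image'][130:290,110:290,::-1],(432,384),interpolation=2);b=cv2.resize(d['image'][130:290,150:300,::-1],(360,384),interpolation=2)
cv2.imwrite('pics/v3.png',np.hstack([a,b]))"
```

```text
t 7.73 p [ 0.644  -0.1159  0.1541] yaw 1.796 q [ 0.32  0.83 -0.4   1.53  0.39  0.86  1.57] F [1.6 0.6 0.5] gap 0.0114
```

View pics/v3.png

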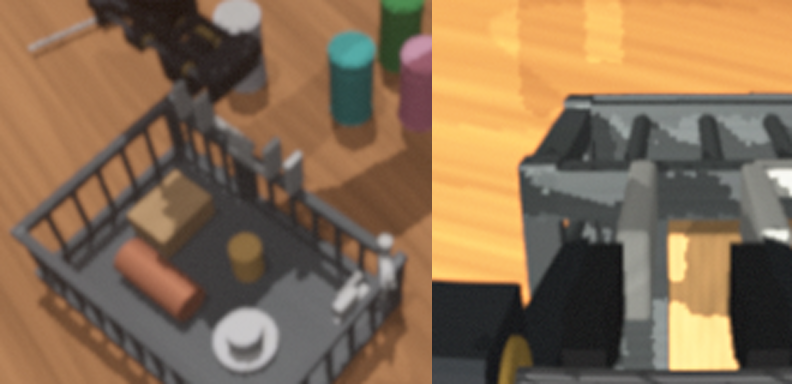

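```bash
python3 -c "
from h import *
s=load('pics/s3.npz');w=load('pics/w3.npz');K=w['mtx']
def fp(P):
    c=w;p=(c['view']@np.r_[P,1])[:3];t=np.arctan2(np.hypot(*p[:2]),p[2]);return K[:2,2]+K[0,0]*t*p[:2]/np.hypot(*p[:2])
S=lambda P:((proj(s,P)-[110,130])*2.4).round()
Wc=lambda P:((fp(P)-[150,130])*2.4+[432,0]).round()
for n,P in dict(tip=(.644,-.116,.132),tipL=(*cage(-.11,-.1),.132),tipR=(*cage(-.11,-.152),.132),tcp=(.644,-.116,.154),body=(.644,-.116,.196),fix=(*cage(-.11,-.136),.165),slide=(*cage(-.11,-.102),.165),slideb=(*cage(-.098,-.102),.125),tin=(.522,-.2075,.12)).items(): print(n,S(np.array(P)),Wc(np.array(P)))
report()
"
```

```text
tip [193. 103.] [675. 221.]
tipL [210. 114.] [771. 221.]
tipR [177.  92.] [582. 221.]
tcp [190.  90.] [674. 255.]
body [185.  66.] [674. 345.]
fix [183.  80.] [634. 274.]
slide [205.  95.] [780. 274.]
slideb [202. 124.] [759. 250.]
tin [238.  13.] [ 451. -274.]
t 7.73 p [ 0.644  -0.1159  0.1541] yaw 1.796 q [ 0.32  0.83 -0.4   1.53  0.39  0.86  1.57] F [1.6 0.6 0.5] gap 0.0114
```

```bash
python3 - <<'E'
from h import *
w=load('pics/w2.npz');K=w['mtx'];R=down(1.804);p0=np.array([.6488,-.1046,.2375])
def fp(P):
    p=(w['view']@np.r_[P,1])[:3];t=np.arctan2(np.hypot(*p[:2]),p[2]);return K[:2,2]+K[0,0]*t*p[:2]/np.hypot(*p[:2])
for e in(-.03,-.015,0,.022):
    print(e,[fp(p0+R.apply([e,y,z])).round() for y in(-.044,.044) for z in(-.009,.009)])
print(-w['view'][:3,:3].T@w['view'][:3,3])
m=(w["image"].max(2)<60)
for v in range(215,270,5):
    x=np.where(m[v,120:400])[0]+120;print(v,x[np.r_[True,np.diff(x)>1]],x[np.r_[np.diff(x)>1,True]])
E
```

```text
-0.03 [array([166., 246.]), array([170., 276.]), array([342., 245.]), array([338., 275.])]
-0.015 [array([173., 234.]), array([176., 262.]), array([334., 233.]), array([331., 261.])]
0 [array([179., 223.]), array([182., 250.]), array([328., 222.]), array([325., 249.])]
0.022 [array([186., 210.]), array([188., 235.]), array([320., 210.]), array([318., 235.])]
[ 0.57625692 -0.12402153  0.39674078]
215 [212] [215]
220 [209 218] [214 218]
225 [209] [211]
230 [151 209 333 346] [157 210 338 353]
235 [143 332] [170 361]
240 [138 213 331] [170 219 365]
245 [133 211 219 330] [171 214 220 371]
250 [128 211 330] [171 213 376]
255 [123 211 330] [172 212 380]
260 [120 211 331] [172 211 385]
265 [120 211 214 220 333] [169 212 217 220 391]
```

The wrist view shows the fingertips about 13 mm *behind* the reported TCP, not 22 mm ahead (tips at row ≈230, inner faces at 172 and 332). The scene view agrees: the fingers closed above the plates. So I must go about 33 mm lower: reopen, then descend in steps while watching force.

```bash
python3 -m jog '[{"rx":0,"ry":0,"rz":0,"x":0,"y":0,"z":0.5,"claw":-1},{"rx":0,"ry":0,"rz":0,"x":0,"y":0,"z":0.5,"claw":-1},{"rx":0,"ry":0,"rz":0,"x":0,"y":0,"z":0.5,"claw":-1},{"rx":0,"ry":0,"rz":0,"x":0,"y":0,"z":0.5,"claw":-1},{"rx":0,"ry":0,"rz":0,"x":0,"y":0,"z":0.5,"claw":-1}]'; python3 -m jog '[{"rx":0,"ry":0,"rz":0,"x":0,"y":0,"z":0,"claw":-1},{"rx":0,"ry":0,"rz":0,"x":0,"y":0,"z":0,"claw":-1},{"rx":0,"ry":0,"rz":0,"x":0,"y":0,"z":0,"claw":-1},{"rx":0,"ry":0,"rz":0,"x":0,"y":0,"z":-0.7,"claw":-1},{"rx":0,"ry":0,"rz":0,"x":0,"y":0,"z":-1.2,"claw":-1}]'; python3 -m jog '[{"rx":0,"ry":0,"rz":0,"x":0,"y":0,"z":-0.3,"claw":-1},{"rx":0,"ry":0,"rz":0,"x":0,"y":0,"z":-0.6,"claw":-1},{"rx":0,"ry":0,"rz":0,"x":0,"y":0,"z":-0.9,"claw":-1},{"rx":0,"ry":0,"rz":0,"x":0,"y":0,"z":-1.2,"claw":-1},{"rx":0,"ry":0,"rz":0,"x":0,"y":0,"z":-1.3,"claw":-1}]'
```

```text
clock: 8.15
ee_pos: [0.6439, -0.1159, 0.159]
ee_rot: [0.702, -0.079, 0.703, 0.079]
ft_force: [0.7, 0.5, -0.2]
finger_gap: 0.0428
clock: 8.57
ee_pos: [0.6439, -0.1159, 0.1465]
ee_rot: [0.702, -0.079, 0.703, 0.079]
ft_force: [-0.6, -0.8, -0.6]
finger_gap: 0.0762
clock: 8.98
ee_pos: [0.6436, -0.1159, 0.1329]
ee_rot: [0.702, -0.079, 0.703, 0.079]
ft_force: [-0.6, 0.1, -0.2]
finger_gap: 0.0882
```

```bash
python3 -m jog '[{"rx":0,"ry":0,"rz":0,"x":0,"y":0,"z":-0.3,"claw":-1},{"rx":0,"ry":0,"rz":0,"x":0,"y":0,"z":-0.6,"claw":-1},{"rx":0,"ry":0,"rz":0,"x":0,"y":0,"z":-0.9,"claw":-1},{"rx":0,"ry":0,"rz":0,"x":0,"y":0,"z":-1.1,"claw":0},{"rx":0,"ry":0,"rz":0,"x":0,"y":0,"z":-1.1,"claw":0.3}]' 20; python3 -m jog '[{"rx":0,"ry":0,"rz":0,"x":0,"y":0,"z":0,"claw":1},{"rx":0,"ry":0,"rz":0,"x":0,"y":0,"z":0,"claw":1},{"rx":0,"ry":0,"rz":0,"x":0,"y":0,"z":0,"claw":1},{"rx":0,"ry":0,"rz":0,"x":0,"y":0,"z":0,"claw":1},{"rx":0,"ry":0,"rz":0,"x":0,"y":0,"z":0,"claw":1}]';python3 -m jog '[{"rx":0,"ry":0,"rz":0,"x":0,"y":0,"z":0,"claw":1},{"rx":0,"ry":0,"rz":0,"x":0,"y":0,"z":0,"claw":1},{"rx":0,"ry":0,"rz":0,"x":0,"y":0,"z":0,"claw":1},{"rx":0,"ry":0,"rz":0,"x":0,"y":0,"z":0,"claw":1},{"rx":0,"ry":0,"rz":0,"x":0,"y":0,"z":0,"claw":1}]'
```

```text
clock: 9.4
ee_pos: [0.6433, -0.1159, 0.1213]
ee_rot: [0.702, -0.079, 0.704, 0.079]
ft_force: [-0.2, -0.4, -0.5]
finger_gap: 0.0768
clock: 9.82
ee_pos: [0.6429, -0.1133, 0.1213]
ee_rot: [0.702, -0.079, 0.704, 0.081]
ft_force: [-1.9, 4.9, 1.1]
finger_gap: 0.0438
clock: 10.23
ee_pos: [0.6436, -0.1161, 0.1213]
ee_rot: [0.702, -0.079, 0.703, 0.079]
ft_force: [3.3, -5.5, -3.6]
finger_gap: 0.0273
```

Gap stopped at 27.3 mm (the tin's 58 mm read 57.3), so the catch is home. Press a little harder to be sure, then release and rise.

```bash
python3 -m jog '[{"rx":0,"ry":0,"rz":0,"x":0,"y":0,"z":0,"claw":1},{"rx":0,"ry":0,"rz":0,"x":0,"y":0,"z":0,"claw":1},{"rx":0,"ry":0,"rz":0,"x":0,"y":0,"z":0,"claw":1},{"rx":0,"ry":0,"rz":0,"x":0,"y":0,"z":0,"claw":1},{"rx":0,"ry":0,"rz":0,"x":0,"y":0,"z":0,"claw":1}]' 30; python3 -m jog '[{"rx":0,"ry":0,"rz":0,"x":0,"y":0,"z":0,"claw":-1},{"rx":0,"ry":0,"rz":0,"x":0,"y":0,"z":0,"claw":-1},{"rx":0,"ry":0,"rz":0,"x":0,"y":0,"z":0,"claw":-1},{"rx":0,"ry":0,"rz":0,"x":0,"y":0,"z":0,"claw":-1},{"rx":0,"ry":0,"rz":0,"x":0,"y":0,"z":0,"claw":-1}]'; python3 -m jog '[{"rx":0,"ry":0,"rz":0,"x":0,"y":0,"z":0,"claw":-1},{"rx":0,"ry":0,"rz":0,"x":0,"y":0,"z":2,"claw":-1},{"rx":0,"ry":0,"rz":0,"x":0,"y":0,"z":5,"claw":-1},{"rx":0,"ry":0,"rz":0,"x":0,"y":0,"z":7,"claw":-1},{"rx":0,"ry":0,"rz":0,"x":0,"y":0,"z":7,"claw":-1}]'
python3 -c "
from h import *
p=cage(-.11,.018);report((*p,.19),np.pi/2+.225)"
```

```text
clock: 10.65
ee_pos: [0.6436, -0.1162, 0.1212]
ee_rot: [0.702, -0.079, 0.703, 0.079]
ft_force: [1.9, -1.8, -2.1]
finger_gap: 0.027
clock: 11.07
ee_pos: [0.6436, -0.116, 0.1213]
ee_rot: [0.702, -0.079, 0.703, 0.079]
ft_force: [0.8, 0.4, -1.1]
finger_gap: 0.0583
clock: 11.48
ee_pos: [0.6465, -0.1158, 0.196]
ee_rot: [0.705, -0.08, 0.7, 0.079]
ft_force: [0.7, 0.4, 0.6]
finger_gap: 0.088
t 11.48 p [ 0.6465 -0.1158  0.196 ] yaw 1.795 q [ 0.33  0.78 -0.42  1.49  0.37  0.94  1.59] F [0.7 0.4 0.6] gap 0.088
rot [0.    0.007 0.   ]
d cm [-3.48 14.08 -0.6 ]
```

```bash
python3 -m jog '[{"rx":0,"ry":0.005,"rz":0,"x":-0.9,"y":3.5,"z":0.4,"claw":-1},{"rx":0,"ry":0.005,"rz":0,"x":-1.7,"y":7,"z":0.4,"claw":-1},{"rx":0,"ry":0.005,"rz":0,"x":-2.6,"y":10.5,"z":0.4,"claw":-1},{"rx":0,"ry":0.005,"rz":0,"x":-3.5,"y":14.1,"z":0.4,"claw":-1},{"rx":0,"ry":0.005,"rz":0,"x":-3.5,"y":14.1,"z":0.4,"claw":-1}]'; python3 -m jog '[{"rx":0,"ry":0,"rz":0,"x":0,"y":0,"z":0,"claw":-1},{"rx":0,"ry":0,"rz":0,"x":0,"y":0,"z":0,"claw":-1}]'
python3 - <<'E'
from h import *
from workcell import r
c=r.read_camera('wrist');report((*cage(-.11,.018),.1215),np.pi/2+.225)
K=c["mtx"]
def fp(P):
    p=(c["view"]@np.r_[P,1])[:3];t=np.arctan2(np.hypot(*p[:2]),p[2]);return K[:2,2]+K[0,0]*t*p[:2]/np.hypot(*p[:2])
for n,y in(("side fixed",-.136),("side slide out",-.102),("home",-.116),("grip slide",-.002),("grip fixed",.028)):
    print(n,fp(np.r_[cage(-.11,y),.165]).round(0))
h=cv2.cvtColor(c["image"],cv2.COLOR_RGB2HSV);m=((h[...,1]<45)&(h[...,2]>130)).astype(np.uint8);m[:160]=0;m[240:]=0
k,l,st,ce=cv2.connectedComponentsWithStats(m)
for i in range(1,k):
    if st[i,4]>30:print(st[i],ce[i].round(1))
t=r.read_camera("scene")
cv2.imwrite('pics/v4.png',np.hstack([cv2.resize(t['image'][130:290,110:270,::-1],(384,384),interpolation=2),cv2.resize(c['image'][130:290,120:290,::-1],(408,384),interpolation=2)]))
E
```

```text
clock: 11.9
ee_pos: [0.6089, 0.0365, 0.2001]
ee_rot: [0.702, -0.081, 0.702, 0.086]
ft_force: [0.5, 1.4, 0.3]
finger_gap: 0.0881
clock: 12.07
ee_pos: [0.6082, 0.0384, 0.1997]
ee_rot: [0.702, -0.082, 0.702, 0.088]
ft_force: [-0.5, 0.4, 0.4]
finger_gap: 0.0882
t 12.12 p [0.6086 0.0366 0.1997] yaw 1.808 q [ 0.1   0.72 -0.42  1.63  0.35  0.86  1.36] F [ 0.4 -0.7  0.6] gap 0.0882
rot [-0.007 -0.001 -0.013]
d cm [ 0.31 -1.15 -7.82]
side fixed [ 47. 210.]
side slide out [ 79. 212.]
home [ 66. 211.]
grip slide [203. 215.]
grip fixed [245. 216.]
[180 161 133   4 236] [247.6 162.8]
[102 167  31   7 113] [117.7 168.9]
[134 166  20   9 101] [143.5 168.7]
[157 166   9   6  32] [160.5 168.3]
[195 168  15   9  98] [202.2 171.3]
[215 168  24  13 205] [227.6 172.5]
[244 168  23  14 207] [256.4 173.2]
[273 169  24  13 206] [285.4 174.1]
[302 169  10  12  66] [306.8 173.3]
[ 51 183  18  13 118] [ 57.  187.4]
[  92  182  141   58 3337] [171.5 204.7]
[227 182  24  50 576] [242.8 205.1]
[265 193  47   7 293] [287.8 196.3]
[376 193  30  39 483] [388.9 211. ]
[ 43 196  12  28 196] [ 48.4 209.9]
[ 57 197  16  43 385] [ 64.8 217.8]
[ 97 206   8  20  90] [100.4 214.9]
[264 210   6  18  84] [266.5 218.2]
[101 232   6   8  32] [103.7 235.6]
```

View pics/v4.png

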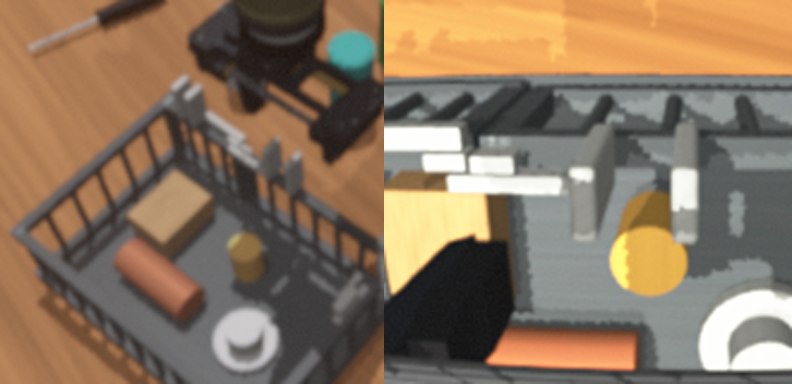

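Side plates now sit close together (wrist blobs at columns 48 and 65; home predicted 66, out 79), so the side catch is home. Grip plates are at ≈(206,215) and (245,215), as predicted. Align and descend.

```bash
python3 -m jog '[{"rx":-0.007,"ry":0,"rz":-0.012,"x":0.3,"y":-0.9,"z":0,"claw":-1},{"rx":-0.007,"ry":0,"rz":-0.012,"x":0.3,"y":-0.9,"z":0,"claw":-1},{"rx":-0.007,"ry":0,"rz":-0.012,"x":0.3,"y":-0.9,"z":-1,"claw":-1},{"rx":-0.007,"ry":0,"rz":-0.012,"x":0.3,"y":-0.9,"z":-2,"claw":-1}]';python3 -c "
from h import *
report((*cage(-.11,.018),.1215),np.pi/2+.225)"
```

```text
clock: 12.5
ee_pos: [0.6124, 0.0253, 0.1792]
ee_rot: [0.703, -0.079, 0.703, 0.078]
ft_force: [-0.9, -1.1, 0.6]
finger_gap: 0.0882
t 12.5 p [0.6124 0.0253 0.1792] yaw 1.793 q [ 0.1   0.75 -0.4   1.64  0.37  0.82  1.34] F [-0.9 -1.1  0.6] gap 0.0882
rot [0.001 0.    0.003]
d cm [-0.07 -0.03 -5.77]
```

```bash
python3 -m jog '[{"rx":0,"ry":0,"rz":0,"x":0,"y":0,"z":-1.3,"claw":-1},{"rx":0,"ry":0,"rz":0,"x":0,"y":0,"z":-2.8,"claw":-1},{"rx":0,"ry":0,"rz":0,"x":0,"y":0,"z":-4.2,"claw":-1},{"rx":0,"ry":0,"rz":0,"x":0,"y":0,"z":-5.3,"claw":-1},{"rx":0,"ry":0,"rz":0,"x":0,"y":0,"z":-5.7,"claw":-1}]'; python3 -m jog '[{"rx":0,"ry":0,"rz":0,"x":0,"y":0,"z":0,"claw":0},{"rx":0,"ry":0,"rz":0,"x":0,"y":0,"z":0,"claw":0},{"rx":0,"ry":0,"rz":0,"x":0,"y":0,"z":0,"claw":1},{"rx":0,"ry":0,"rz":0,"x":0,"y":0,"z":0,"claw":1},{"rx":0,"ry":0,"rz":0,"x":0,"y":0,"z":0,"claw":1}]' 40; python3 -m jog '[{"rx":0,"ry":0,"rz":0,"x":0,"y":0,"z":0,"claw":1},{"rx":0,"ry":0,"rz":0,"x":0,"y":0,"z":0,"claw":1},{"rx":0,"ry":0,"rz":0,"x":0,"y":0,"z":0,"claw":1},{"rx":0,"ry":0,"rz":0,"x":0,"y":0,"z":0,"claw":1},{"rx":0,"ry":0,"rz":0,"x":0,"y":0,"z":0,"claw":1}]'
python3 -c "
from h import *
report((*cage(-.11,.018),.1215),np.pi/2+.225)"
```

```text
clock: 12.92
ee_pos: [0.6109, 0.025, 0.1196]
ee_rot: [0.701, -0.079, 0.704, 0.078]
ft_force: [-0.3, -0.2, -0.2]
finger_gap: 0.0884
clock: 13.33
ee_pos: [0.6114, 0.0251, 0.1203]
ee_rot: [0.702, -0.079, 0.704, 0.078]
ft_force: [0.1, 1.1, 0.2]
finger_gap: 0.0568
clock: 13.75
ee_pos: [0.6117, 0.0246, 0.1208]
ee_rot: [0.702, -0.079, 0.703, 0.078]
ft_force: [-0.1, -0.6, 2.0]
finger_gap: 0.0274
t 13.75 p [0.6117 0.0246 0.1208] yaw 1.793 q [ 0.08  0.82 -0.36  1.69  0.41  0.71  1.31] F [-0.1 -0.6  2. ] gap 0.0274
rot [ 0.002 -0.001  0.003]
d cm [0.   0.04 0.07]
```

```bash
cat >> h.py <<'E'
def arc(step,n=5,a0=None):
    s=report();H=cage(-.11,.15);d=s["ee_pos"][:2]-H;a=np.arctan2(.225*0+np.cross(d,[np.sin(YAW),-np.cos(YAW)]),d@np.array([np.sin(YAW),-np.cos(YAW)]))
    yaw=np.arctan2(*T(s).as_matrix()[[1,0],1]);print("gate from pos",a.round(3),"from yaw",round(np.pi/2+YAW-yaw,3),"radius",np.linalg.norm(d).round(4))
    rt=(down(np.pi/2+YAW-a)*T(s).inv()).as_rotvec();print("tilt fix",rt.round(3),"z",((.1208-s["ee_pos"][2])*100).round(2))
    for i in range(1,n+1):
        g=a+step*i;p=H+.132*np.array([np.sin(YAW-g),-np.cos(YAW-g)])
        print("rz",(-(g-(np.pi/2+YAW-yaw))).round(3),"xy",((p-s["ee_pos"][:2])*100).round(2))
E
python3 -W ignore -c "
from h import *
arc(.08)"
```

```text
t 13.75 p [0.6117 0.0246 0.1208] yaw 1.793 q [ 0.08  0.82 -0.36  1.69  0.41  0.71  1.31] F [-0.1 -0.6  2. ] gap 0.0274
gate from pos 0.001 from yaw 0.003 radius 0.1324
tilt fix [ 0.002 -0.001  0.002] z -0.0
rz -0.078 xy [-1.05 -0.16]
rz -0.158 xy [-2.1  -0.27]
rz -0.238 xy [-3.15 -0.29]
rz -0.318 xy [-4.21 -0.23]
rz -0.398 xy [-5.25 -0.09]
```

```bash
python3 -m jog '[{"rx":0,"ry":0,"rz":-0.08,"x":-1.05,"y":-0.16,"z":0,"claw":1},{"rx":0,"ry":0,"rz":-0.16,"x":-2.1,"y":-0.27,"z":0,"claw":1},{"rx":0,"ry":0,"rz":-0.24,"x":-3.15,"y":-0.29,"z":0,"claw":1},{"rx":0,"ry":0,"rz":-0.32,"x":-4.2,"y":-0.23,"z":0,"claw":1},{"rx":0,"ry":0,"rz":-0.4,"x":-5.25,"y":-0.1,"z":0,"claw":1}]' 40; python3 -W ignore -c "
from h import *
arc(.08)"
```

```text
clock: 14.17
ee_pos: [0.5593, 0.0235, 0.1208]
ee_rot: [0.704, 0.063, 0.704, -0.064]
ft_force: [2.2, -0.3, -3.4]
finger_gap: 0.0273
t 14.17 p [0.5593 0.0235 0.1208] yaw 1.39 q [ 0.01  0.76 -0.24  1.86  0.31  0.57  0.97] F [ 2.2 -0.3 -3.4] gap 0.0273
gate from pos 0.4 from yaw 0.406 radius 0.1322
tilt fix [ 0.001 -0.001  0.006] z 0.0
rz -0.074 xy [-1.03  0.25]
rz -0.154 xy [-2.04  0.55]
rz -0.234 xy [-3.02  0.94]
rz -0.314 xy [-3.97  1.4 ]
rz -0.394 xy [-4.88  1.94]
```

Tracking the arc well. Now through the detent.

```bash
python3 -m jog '[{"rx":0,"ry":0,"rz":-0.08,"x":-1.03,"y":0.25,"z":0,"claw":1},{"rx":0,"ry":0,"rz":-0.16,"x":-2.04,"y":0.55,"z":0,"claw":1},{"rx":0,"ry":0,"rz":-0.24,"x":-3.02,"y":0.94,"z":0,"claw":1},{"rx":0,"ry":0,"rz":-0.32,"x":-3.97,"y":1.4,"z":0,"claw":1},{"rx":0,"ry":0,"rz":-0.4,"x":-4.88,"y":1.94,"z":0,"claw":1}]' 40; python3 -W ignore -c "
from h import *
arc(.09)"
```

```text
clock: 14.58
ee_pos: [0.5107, 0.0427, 0.1208]
ee_rot: [0.677, 0.203, 0.677, -0.204]
ft_force: [0.5, 0.1, -0.3]
finger_gap: 0.0275
t 14.58 p [0.5107 0.0427 0.1208] yaw 0.987 q [-0.11  0.71 -0.11  2.    0.17  0.44  0.64] F [ 0.5  0.1 -0.3] gap 0.0275
gate from pos 0.798 from yaw 0.808 radius 0.1321
tilt fix [ 0.001 -0.     0.01 ] z 0.0
rz -0.08 xy [-0.96  0.69]
rz -0.17 xy [-1.87  1.47]
rz -0.26 xy [-2.69  2.32]
rz -0.35 xy [-3.44  3.24]
rz -0.44 xy [-4.11  4.22]
```

```bash
python3 -m jog '[{"rx":0,"ry":0,"rz":-0.09,"x":-0.96,"y":0.69,"z":0,"claw":1},{"rx":0,"ry":0,"rz":-0.18,"x":-1.87,"y":1.47,"z":0,"claw":1},{"rx":0,"ry":0,"rz":-0.27,"x":-2.69,"y":2.32,"z":0,"claw":1},{"rx":0,"ry":0,"rz":-0.36,"x":-3.44,"y":3.24,"z":0,"claw":1},{"rx":0,"ry":0,"rz":-0.45,"x":-4.11,"y":4.22,"z":0,"claw":1}]' 40; python3 -W ignore -c "
from h import *
arc(.04,2)"
```

```text
clock: 15.0
ee_pos: [0.4695, 0.0856, 0.1207]
ee_rot: [0.614, 0.35, 0.614, -0.351]
ft_force: [2.8, -1.7, -2.9]
finger_gap: 0.0274
t 15.0 p [0.4695 0.0856 0.1207] yaw 0.534 q [-0.29  0.68  0.02  2.11 -0.03  0.35  0.29] F [ 2.8 -1.7 -2.9] gap 0.0274
gate from pos 1.253 from yaw 1.262 radius 0.1318
tilt fix [ 0.001 -0.     0.009] z 0.01
rz -0.031 xy [-0.28  0.45]
rz -0.071 xy [-0.53  0.91]
```

```bash
python3 -m jog '[{"rx":0,"ry":0,"rz":-0.035,"x":-0.28,"y":0.45,"z":0,"claw":1},{"rx":0,"ry":0,"rz":-0.06,"x":-0.45,"y":0.75,"z":0,"claw":1},{"rx":0,"ry":0,"rz":-0.06,"x":-0.45,"y":0.75,"z":0,"claw":1},{"rx":0,"ry":0,"rz":-0.06,"x":-0.45,"y":0.75,"z":0,"claw":1},{"rx":0,"ry":0,"rz":-0.06,"x":-0.45,"y":0.75,"z":0,"claw":1}]' 40; python3 -m jog '[{"rx":0,"ry":0,"rz":0,"x":0,"y":0,"z":0,"claw":1},{"rx":0,"ry":0,"rz":0,"x":0,"y":0,"z":0,"claw":1},{"rx":0,"ry":0,"rz":0,"x":0,"y":0,"z":0,"claw":1}]'; python3 -W ignore -c "
from h import *
arc(.04,1)
from workcell import r
c=r.read_camera('top');d=r.read_camera('scene')
cv2.imwrite('pics/v5.png',np.hstack([cv2.resize(c['image'][85:285,120:320,::-1],(390,390),interpolation=2),cv2.resize(d['image'][90:300,100:310,::-1],(390,390),interpolation=2)]))"
```

```text
clock: 15.42
ee_pos: [0.4654, 0.093, 0.1207]
ee_rot: [0.604, 0.368, 0.603, -0.368]
ft_force: [2.1, -1.4, -1.6]
finger_gap: 0.0276
clock: 15.67
ee_pos: [0.4654, 0.0929, 0.1207]
ee_rot: [0.604, 0.368, 0.603, -0.368]
ft_force: [3.0, -0.6, -0.9]
finger_gap: 0.0277
t 15.67 p [0.4654 0.0929 0.1207] yaw 0.475 q [-0.32  0.68  0.03  2.11 -0.06  0.35  0.24] F [ 3.  -0.6 -0.9] gap 0.0277
gate from pos 1.316 from yaw 1.321 radius 0.1317
tilt fix [0.    0.    0.005] z 0.01
rz -0.035 xy [-0.26  0.46]
```

View pics/v5.png

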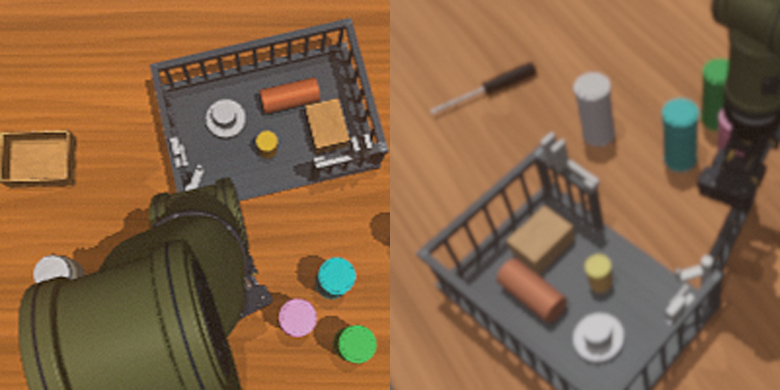

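The gate stands open in the gripper (scene crop, from (715,270) up to (740,190)). The side plates are together at (550,150), the tin is upright at (595,110), and the tray, jar and screwdriver are in place. Handing in.

```bash
python3 -c "
from workcell import r
print(r.job_done())"
```

```text
the job is handed in; nothing more can be done
None
```

The job is handed in: the gripper is holding the gate wide open at about 1.32 rad (75°), and nothing failed as far as I could see. The hand-in gave no verdict.

- **Tin:** I lifted it out of the gate's swing and stood it upright at about (0.522, -0.207), roughly 0.37 m from the hinge. The final scene picture shows it standing.
- **Side catch:** It is squeezed home. The jaws stopped at a gap of 27.3 mm, against 28 mm expected. After I released it, the camera still showed its plates at the home spacing.
- **Gate:** I squeezed the grip catch at 40 N and kept it squeezed through the whole swing, with the gap steady at 27–28 mm. Position and tool heading agree on the final angle, 1.316 and 1.321 rad. The gate was still, with about 3 N at the wrist, after 15.7 s of the 69 s allowed.
- **Bystanders:** The tray and screwdriver are unmoved to the eye in the last pictures. The jar is partly hidden by the arm there, but the gripper stayed well above it.

**What disagreed:** The fingertips sit about 13 mm behind the reported tool point, not 22 mm ahead as stated. Because of that, the first squeeze on the side catch closed in the air above the plates. I measured the offset in the wrist image, reopened and went about 33 mm lower. Closing on both catches after that confirmed it.

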